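# Return the tall reference tile to its slotted keeper

## Task

Take the tall, square-cornered clay reference tile out of the rack and lower it upright into the narrow slot on top of the wooden keeper, keeping hold of it until it is well into the slot. Then push it down through the slot as far as it goes, so that its top edge is about level with the keeper's rim, and let it be. Leave the arched tile and the short tile standing in the rack.

Things in the scene. Friction and masses are not known exactly. Their poses are not given: they have to be found in the camera images.
- tall_tile: Terracotta tile, 60 mm wide (its y), 10 mm thick (its x), upright, origin at the centre of its underside, z up. The one to return: 100 mm tall rectangle, 120 g. Stands 30 mm deep in a pocket of a low wooden rack (40 mm high, 270 mm long along the tiles' y; three pockets 85 mm apart, in any order); no obstacle within 60 mm of its faces above the rack.
- arched_tile: Terracotta tile, 60 mm wide (its y), 10 mm thick (its x), upright, origin at the centre of its underside, z up. 100 mm tall with a half-round top. Stands in another pocket of the rack and stays there.
- short_tile: Terracotta tile, 60 mm wide (its y), 10 mm thick (its x), upright, origin at the centre of its underside, z up. Rectangle only 65 mm tall. Stands in another pocket of the rack and stays there.
- keeper: Fixed wood case 90 x 150 x 115 mm (x, y, z), origin under its centre. Top: central steel-lined slot along y; mouth 35 x 90 mm at the rim, tapering over 12 mm to a 15 x 70 mm throat. In it a braked floor 62 mm above the origin bears a tile's weight (100 mm tile: 47 mm proud); 5 to 10 N pushes it down 45 mm to a hard stop, where it stays (100 mm tile then home, top 2 mm above rim).
Things that resemble listed ones, but are neither listed nor needed, are in the scene too. What is shaped like the short_tile but purple is not meant.

How it is judged:
By the outcome, as a careful person would: the job done as asked, in the order asked, and still so for the second after the job is handed in, with the robot touching nothing.
It also fails if it takes over 45 s, if anything falls off the work surface, if the arm or the gripper's body presses on something with over 40 N, if the wrist force passes 120 N, or if a joint passes its speed limit or range.

## Robot

A 6-joint arm with a two-finger parallel gripper is mounted at the origin on the work surface. World frame = base frame: x ahead of the robot, y to its left, z up, the work surface at z = 0. Lengths are in m, angles in rad, forces in N, time in s.
With the tool pointing down it reaches from about 0.425 to 0.95 m from the base axis. Payload 3.5 kg.
Tool frame: the origin (TCP) lies on the centre line of the jaws, within the pads' length; the fingertips stand 19 mm ahead of it and the grasp point (between the pads) is the TCP; z points along the fingers, y is the line along which they close (so a half turn about z gives the same grasp; the last joint's range is limited). The gripper opens to 85 mm and grips with 20 to 120 N. Pads are 22 mm wide; open, the fingers measure 114 mm over their backs; the gripper's body (76 mm by 85 mm) begins 54 mm behind the grasp point. The pads swing forward as they close: fully open they stand 13 mm farther back than shut.
Start: joints at [-1.437, 0.286, 1.577, -0, 1.279, -0.15], TCP at [0.189, -0.648, 0.22] pointing down, gripper open.
Joint ranges: [-2.77, 2.77], [-0.9, 2.22], [0.21, 2.48], [-1.53, 4.67], [0.24, 2.81], [-2.84, 2.84]. Speed limits (rad/s): [2.79, 2.79, 3.14, 3.14, 3.14, 3.14].

## Interface

Orientations are given as a unit quaternion [x, y, z, w].
In Python, from plant import status, cams, ctrl gives the robot as it stands.
- The arm moves only by the shell command python3 -m inch 'ROWS' [FORCE]. ROWS is JSON, a list of rows, each a list of 3 entries, a list of its own where there are three numbers: the opening, from -1 (shut) to 1 (fully open), then the shift along the tool's x, y, z in cm, then the turn about the tool's z in rad. In form: [[jaw, [dx, dy, dz], twist], ...]. A call has 1 to 20 rows; each row is the pose to reach, as a shift and turn from the pose commanded when the call began, along the tool's axes at that moment; what a row does not reach only later rows make up. A row lasts 1/10 s, in which the tool goes at most 50 mm and 8.59 degrees, less where a joint would pass 70% of its speed; a pose out of reach is approached as far as the arm can. A call with a gripper value outside its range is refused whole. The fingers move at their own pace and stop on an object; FORCE is the grip in N (left out, the last holds). Time passes only in rows, so rows that repeat a pose let the fingers close. It gives the time, the measured TCP pose, the force and the opening at its end, in the units of the state.
- status.get_state(): the state, without advancing time (a new reading comes with each control period).
- cams.read_camera(name): name is "side" or "top"; returns the picture (384x512x3 uint8, blue, green, red); there is no depth.
- cams.calibration(name): a dict with "camera_matrix" (3x3 intrinsics, pixels), "cam_to_world" (4x4, takes a point from camera to world coordinates). Camera axes: x right, y down, z forward; pixel columns grow to the right and rows downward; lengths in m; the calibration is good to about 2 mm. A picture is of the moment at which its call begins. calibration takes no time and is no camera call.
- ctrl.sign_off(): hands the job in, once; it reports no verdict.
The state is a dict: "time": time; "qpos": joint angles; "dq": joint speeds; "joint_efforts": joint torques, N m; "eef_pos": TCP position; "tcp_rot": TCP orientation; "contact_force": force on the tool from outside, world axes, zero at the start; "wrist_torque": the same for the moment, N m; "opening": opening from 0.0 (shut) to 1.0 (fully open).
Only numpy, scipy, OpenCV 4.12 (cv2) and the standard library are available. Lean on these libraries where they do the work, as an engineer would, in place of code of your own. Each camera call takes 0.05 s, during which the arm holds its last target. There are 200 camera calls.

## Working session

There is one attempt and no reset: what is moved stays moved. The work goes in short steps, Python scripts to look and compute and a shell command to move; the robot and the scene stay as the last step left them, time stands still between calls to the robot, and variables do not carry over. Pictures are saved under pics/ and viewed, on a budget of 10 in all, crops included, one or two more only if the job needs it, and the job is handed in when it is done.

```bash
ls; mkdir -p pics; python3 - <<'E'
from plant import status,cams
import cv2,numpy as np
print(status.get_state())
for n in("side","top"):
    cv2.imwrite(f"pics/{n}0.png",cams.read_camera(n)); c=cams.calibration(n); print(n,np.round(c["camera_matrix"],1).tolist(),np.round(c["cam_to_world"],4).tolist())
E
```

```text
pics
{'time': 0.0, 'qpos': array([-1.43698089e+00,  2.87234526e-01,  1.57817376e+00,  2.29429132e-05,
        1.27861460e+00, -1.50031991e-01]), 'dq': array([ 0.00155313, -0.00059943, -0.00052371, -0.00081844, -0.00214968,
        0.00134364]), 'joint_efforts': array([-6.21084509e-04, -4.05981159e+01, -2.92626840e+01, -1.62815945e-04,
        5.70753735e-03,  5.33533964e-06]), 'eef_pos': array([ 0.18895518, -0.6472981 ,  0.21850306]), 'tcp_rot': array([ 9.89945461e-01,  1.41444359e-01,  2.08332847e-05, -1.21498830e-03]), 'contact_force': array([-0.2567988 ,  0.48964955, -0.51040837]), 'wrist_torque': array([-0.00610729, -0.00260398, -0.01121472]), 'opening': 1.0006746963324802}
side [[487.0, 0.0, 256.7], [0.0, 487.0, 186.2], [0.0, 0.0, 1.0]] [[-0.7083, -0.548, 0.445, 0.0163], [-0.7059, 0.5459, -0.4513, 0.4696], [0.0043, -0.6338, -0.7735, 0.8798], [0.0, 0.0, 0.0, 1.0]]
top [[358.9, 0.0, 255.3], [0.0, 358.9, 190.4], [0.0, 0.0, 1.0]] [[0.06, -0.9726, 0.2247, 0.3714], [-0.9982, -0.0601, 0.0066, -0.0353], [0.007, -0.2247, -0.9744, 0.7584], [0.0, 0.0, 0.0, 1.0]]
```

View pics/side0.png

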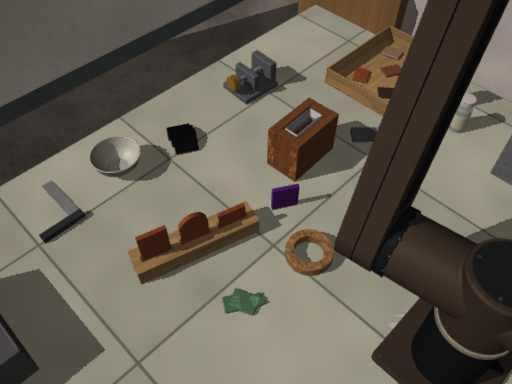

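View pics/top0.png

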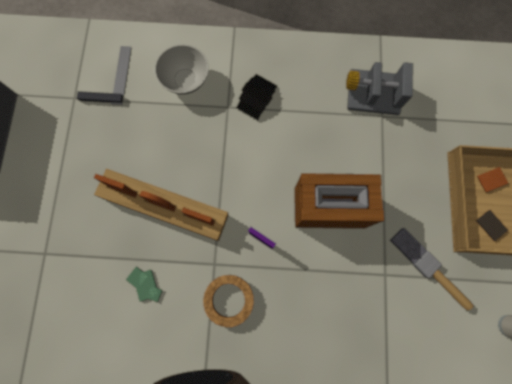

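Side view: the rack holds three tiles, a rectangle (153,243), an arched one (194,227) and a low one (232,215). The purple tile is at (285,196). Other red-brown pieces lie in the tray at (362,75) and (390,70). The keeper is at (303,138). In the top view the rack tiles are at (118,184), (158,201) and (198,214), and the keeper slot at (341,196). My choice is the left-hand rectangle at (153,243), which I'll check in a close crop.

```bash
python3 - <<'E'
import cv2,numpy as np
s=cv2.imread("pics/side0.png");t=cv2.imread("pics/top0.png")
r=lambda a,w,h:cv2.resize(a,(w,h),interpolation=cv2.INTER_CUBIC)
A=r(s[195:285,120:270],500,300);B=r(s[95:185,255:345],300,300)
C=r(t[165:240,90:232],500,264);D=r(t[165:240,290:390],300,225)
im=np.zeros((564,800,3),np.uint8);im[:300,:500]=A;im[:300,500:]=B;im[300:,:500]=C;im[300:525,500:]=D
im=np.clip(im*1.6,0,255).astype(np.uint8)
cv2.imwrite("pics/crop1.png",im)
E
```

```text
(no output)
```

View pics/crop1.png

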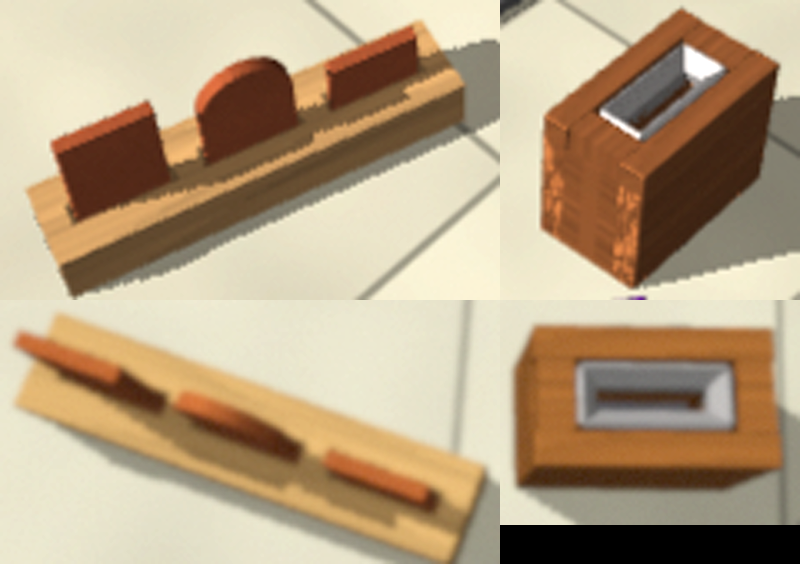

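The crop confirms the choice. The left rack tile is tall with square corners, the middle one is arched and the right one is low. Now a pose fit from corner pixels in both views.

```bash
cat > h.py <<'E'
from plant import status,cams
import numpy as np,cv2
from scipy.optimize import least_squares
from scipy.spatial.transform import Rotation as R
def proj(n,P):
    c=cams.calibration(n);T=np.linalg.inv(c["cam_to_world"]);K=np.array(c["camera_matrix"])
    return cv2.projectPoints(np.array(P,float).reshape(-1,3),cv2.Rodrigues(T[:3,:3])[0],T[:3,3],K,None)[0].reshape(-1,2)
def world(p,L): # p=x,y,yaw
    L=np.array(L,float).reshape(-1,3);c,s=np.cos(p[2]),np.sin(p[2])
    return np.c_[p[0]+c*L[:,0]-s*L[:,1],p[1]+s*L[:,0]+c*L[:,1],L[:,2]]
def fit(obs,p0): # obs: list of (cam, local pts, px)
    f=lambda p:np.concatenate([(proj(n,world(p,L))-np.array(x)).ravel() for n,L,x in obs])
    r=least_squares(f,p0,loss='soft_l1');return r.x,np.round(f(r.x),1)
def box(a,b,z):return [[a,b,z],[a,-b,z],[-a,-b,z],[-a,b,z]]  # top view order: TL,TR,BR,BL
E
python3 - <<'E'
from h import *
un=lambda x,sc,ox,oy,fx,fy:(np.array(x,float)-[fx,fy]+.5)/sc-.5+[ox,oy]
A=lambda x:un(x,10/3,120,195,0,0);B=lambda x:un(x,10/3,255,95,500,0)
C=lambda x:un(x,3.52,90,165,0,300);D=lambda x:un(x,3,290,165,500,300)
k=[("top",box(.0175,.045,.115),D([(577,361),(735,361),(735,428),(577,428)])),
("top",box(.045,.075,.115),D([(535,326),(772,328),(780,466),(533,466)])),
("side",box(.045,.075,.115),B([(683,10),(778,67),(641,180),(543,112)])[[3,0,1,2]]),
("side",box(.0175,.045,.115),B([(683,44),(727,71),(641,138),(598,106)])[[3,0,1,2]])]
# which side corner is which: print projection
print(proj("side",world([.4,-.27,0],box(.045,.075,.115))).round(),k[2][2].round())
for s in range(4):
    kk=[k[0],k[1]]+[(n,L,np.roll(x,s,0)) for n,L,x in k[2:]]
    p,r=fit(kk,[.37,-.27,0]);print("keeper",s,p.round(4),np.abs(r).mean(),r)
E0=[[0,.03,.11],[0,-.03,.11]]
for s in (1,-1):
    t=[("top",E0,C([(16,339.5),(116,375)])),("side",E0,A([(55,147.5),(152.5,105.5)])[::s])]
    p,r=fit(t,[.37,.2,-.35]);print("tile",p.round(4),r)
rk=C([(57,313),(15,405),(487,468),(450,562)])
L=lambda w:[[w,.135,.04],[-w,.135,.04],[w,-.135,.04],[-w,-.135,.04]]
for w in (.022,.025,.0275,.03):
    p,r=fit([("top",L(w),rk),("side",L(w),A([(28,190),(65,262),(422,22),(463,88)])[[0,1,2,3]])],[.37,.2,-.35]);print("rack",w,p.round(4),r)
    print(" tile from rack",world(p,[0,.085,0]))
E
```

```text
[[330. 135.]
 [370. 104.]
 [402. 122.]
 [362. 156.]] [[268. 128.]
 [310.  98.]
 [338. 115.]
 [297. 149.]]
keeper 0 [ 0.5172 -0.1887  0.0367] 1.0125000000000002 [ 1.   2.  -2.9  3.2 -2.1 -0.4  1.3 -1.6 -1.3 -1.   0.1  0.3  0.2  2.3
 -0.4  0.3 -0.8  0.  -0.8 -1.3  1.  -1.   0.6 -0.6  0.7  0.8  0.3 -0.1
 -1.1 -1.3 -0.3 -1.3]
keeper 1 [ 0.5185 -0.1898  0.0973] 12.096875 [  1.1   2.9  -3.    1.2  -1.   -2.6   2.6  -0.8  -2.1   0.7  -0.9  -2.7
   2.1  -0.9   1.8   2.1 -29.5 -19.3  38.9 -32.7  28.4  14.1 -38.2  33.
 -11.6  -8.5  24.5 -19.5  11.3   5.6 -24.9  18.6]
keeper 2 [ 0.5184 -0.1895  0.0614] 15.51875 [  1.2   2.   -2.8   2.1  -1.4  -1.6   2.   -1.6  -1.4  -0.7  -0.1  -1.3
   1.2   0.7   0.7   0.7 -71.1  13.7  10.8 -52.8  71.  -15.5 -11.1  50.
 -37.9  11.2  12.3 -28.9  37.2 -12.5 -12.5  26.6]
keeper 3 [ 0.5186 -0.1896  0.011 ] 12.506250000000001 [  1.8   0.7  -2.2   3.1  -1.8  -0.6   1.6  -3.   -0.2  -2.7   1.3   0.6
   0.1   2.6  -0.5  -1.6 -43.2  29.4 -28.6 -18.8  42.2 -34.8  28.8  19.1
 -25.2  18.6 -12.6  -8.6  24.8 -21.5  11.9   7.7]
tile [ 0.5215  0.2427 -0.2805] [-0.5  0.1  0.6  0.6 -0.6 -0.2 -0.  -0.3]
tile [ 0.5222  0.2429 -0.3167] [ -0.3  -0.8   0.3   0.7 -30.4  11.8  29.1 -12.7]
rack 0.022 [ 0.497   0.1607 -0.2808] [-1.7  4.2  1.1 -2.4 -1.8  3.5  1.  -2.6  1.1  2.5 -2.3 -2.1  1.9  1.1
 -0.6 -4.2]
 tile from rack [[0.5205824  0.24241121 0.        ]]
rack 0.025 [ 0.4974  0.1608 -0.2828] [-1.   2.6  0.5 -1.3 -1.2  2.1  0.4 -1.3  0.5  1.1 -1.9 -1.1  1.2  0.1
  0.  -3.2]
 tile from rack [[0.52109032 0.24238336 0.        ]]
rack 0.0275 [ 0.4977  0.1607 -0.2831] [-0.4  1.4  0.1 -0.4 -0.8  0.8 -0.  -0.2  0.   0.  -1.6 -0.3  0.5 -0.7
  0.5 -2.5]
 tile from rack [[0.52145176 0.24230897 0.        ]]
rack 0.03 [ 0.4978  0.1605 -0.285 ] [ 0.3  0.2 -0.3  0.6 -0.3 -0.3 -0.4  1.  -0.4 -1.1 -1.1  0.6  0.1 -1.5
  1.1 -1.6]
 tile from rack [[0.52169922 0.24209201 0.        ]]
```

```bash
cat >> h.py <<'E'
def go(xyz,yang):
    s=status.get_state();M=R.from_quat(s["tcp_rot"])
    d=M.inv().apply(np.array(xyz)-s["eef_pos"])*100
    y=M.as_matrix()[:,1];a=np.arctan2(y[1],y[0]);t=-(yang-a);t=(t+np.pi/2)%np.pi-np.pi/2
    print("d",d.round(2),"twist",round(t,3),"t",round(s["time"],2),"tcp",s["eef_pos"].round(4),"F",s["contact_force"].round(1),"op",round(s["opening"],3))
E
python3 -c "
from h import *
go([.52,-.25,.24],-.282);go([.5215,.2425,.24],-.282)"
```

```text
d [ 42.91 -28.88  -2.06] twist -1.005 t 0.1 tcp [ 0.1889 -0.6474  0.2187] F [-0.3  0.2  0.1] op 1.001
d [ 56.84 -76.12  -1.95] twist -1.005 t 0.1 tcp [ 0.1889 -0.6474  0.2187] F [-0.3  0.2  0.1] op 1.001
```

```bash
python3 -m inch '[[1,[42.9,-28.9,-2],-1],[1,[42.9,-28.9,-2],-1],[1,[42.9,-28.9,-2],-1],[1,[42.9,-28.9,-2],-1],[1,[42.9,-28.9,-2],-1],[1,[42.9,-28.9,-2],-1],[1,[42.9,-28.9,-2],-1],[1,[42.9,-28.9,-2],-1],[1,[42.9,-28.9,-2],-1],[1,[42.9,-28.9,-2],-1],[1,[56.8,-76.1,-2],-1],[1,[56.8,-76.1,-2],-1],[1,[56.8,-76.1,-2],-1],[1,[56.8,-76.1,-2],-1],[1,[56.8,-76.1,-2],-1],[1,[56.8,-76.1,-2],-1],[1,[56.8,-76.1,-2],-1],[1,[56.8,-76.1,-2],-1],[1,[56.8,-76.1,-2],-1],[1,[56.8,-76.1,-2],-1]]' 30
python3 -m inch '[[1,[0,0,0],0],[1,[0,0,0],0],[1,[0,0,0],0]]'
python3 -c "
from h import *
go([.5215,.2425,.15],-.282);go([.5215,.2425,.092],-.282)"
```

```text
time: 2.1
eef_pos: [0.5204, 0.2379, 0.2395]
tcp_rot: [0.801, 0.599, -0.0, -0.0]
contact_force: [1.0, -0.9, 0.2]
opening: 0.996
time: 2.4
eef_pos: [0.5209, 0.2351, 0.2394]
tcp_rot: [0.801, 0.599, -0.001, -0.0]
contact_force: [-0.2, -0.5, -0.1]
opening: 0.999
d [ 0.74 -0.14  8.94] twist -0.006 t 2.4 tcp [0.5209 0.2351 0.2394] F [-0.2 -0.5 -0.1] op 0.999
d [ 0.74 -0.14 14.74] twist -0.006 t 2.4 tcp [0.5209 0.2351 0.2394] F [-0.2 -0.5 -0.1] op 0.999
```

```bash
python3 -m inch '[[1,[0.7,-0.15,5],0],[1,[0.7,-0.15,9],0],[1,[0.7,-0.15,9],0],[1,[0.7,-0.15,9],0]]'
python3 - <<'E'
from h import *
go([.5215,.2425,.092],-.282)
a=cams.read_camera("side")[150:300,90:290];b=cams.read_camera("top")[130:260,60:250]
cv2.imwrite("pics/pre.png",np.vstack([cv2.resize(a,(400,300),interpolation=2),cv2.resize(b,(400,274),interpolation=2)]))
E
```

```text
time: 2.8
eef_pos: [0.5217, 0.2417, 0.15]
tcp_rot: [0.802, 0.598, -0.001, -0.0]
contact_force: [0.1, 0.0, 1.1]
opening: 1.001
d [ 0.08 -0.04  5.8 ] twist -0.007 t 2.8 tcp [0.5217 0.2417 0.15  ] F [0.1 0.  1.1] op 1.001
```

View pics/pre.png

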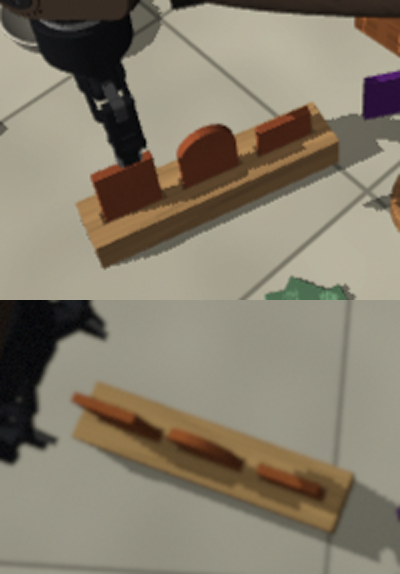

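The fingers straddle the tile plane in the side view, with the near finger tip hidden behind or above the tile at crop (130,160). In the top crop they sit to the left, at (95,325) and (40,440). I'll compare that with the projected fingertips before descending.

```bash
python3 - <<'E'
from h import *
s=status.get_state();M=R.from_quat(s["tcp_rot"]).as_matrix();p=s["eef_pos"]
for z in(-.01,.006,.019):
  for y in(-.05,.05):
    P=p+M@[0,y,z];t=proj("top",P)[0];d=proj("side",P)[0]
    print(z,y,P.round(3),"topcrop",((t-[60,130])*2.105+[0,300]).round(),"sidecrop",((d-[90,150])*2).round())
P=world([.5215,.2425,-.282],box(.005,.03,.11))
print((( proj("top",P)-[60,130])*2.105+[0,300]).round().tolist(),((proj("side",P)-[90,150])*2).round().tolist())
E
```

```text
-0.01 -0.05 [0.476 0.257 0.163] topcrop [ 50. 446.] sidecrop [130. 171.]
-0.01 0.05 [0.572 0.228 0.163] topcrop [103. 335.] sidecrop [91. 92.]
0.006 -0.05 [0.476 0.257 0.147] topcrop [ 59. 449.] sidecrop [133. 181.]
0.006 0.05 [0.572 0.228 0.147] topcrop [110. 341.] sidecrop [ 95. 102.]
0.019 -0.05 [0.476 0.257 0.134] topcrop [ 66. 452.] sidecrop [135. 189.]
0.019 0.05 [0.572 0.228 0.134] topcrop [116. 346.] sidecrop [ 97. 111.]
[[74.0, 392.0], [136.0, 414.0], [131.0, 424.0], [69.0, 402.0]] [[89.0, 173.0], [149.0, 148.0], [153.0, 156.0], [93.0, 181.0]]
```

The observed tips match the projection laterally within a few mm; they only look higher because open pads stand farther back. I'll descend and grasp.

```bash
python3 -m inch '[[1,[0.1,0,3],0],[1,[0.1,0,5.8],0],[1,[0.1,0,5.8],0],[-1,[0.1,0,5.8],0],[-1,[0.1,0,5.8],0],[-1,[0.1,0,5.8],0],[-1,[0.1,0,5.8],0],[-1,[0.1,0,5.8],0],[-1,[0.1,0,5.8],0],[-1,[0.1,0,5.8],0],[-1,[0.1,0,5.8],0],[-1,[0.1,0,5.8],0]]' 40
```

```text
time: 4.1
eef_pos: [0.5226, 0.2442, 0.0928]
tcp_rot: [0.801, 0.599, 0.001, 0.0]
contact_force: [0.3, 0.4, 5.8]
opening: 0.098
```

```bash
python3 -m inch '[[-1,[0,0,-1],0],[-1,[0,0,-2],0],[-1,[0,0,-3],0],[-1,[0,0,-4.5],0],[-1,[0,0,-7],0],[-1,[0,0,-11],0],[-1,[0,0,-16],0],[-1,[0,0,-16],0],[-1,[0,0,-16],0]]'
python3 - <<'E'
from h import *
go([.5172,-.1887,.25],.03)
a=cams.read_camera("side")[100:290,90:344]
cv2.imwrite("pics/lift.png",cv2.resize(a,None,fx=2.5,fy=2.5,interpolation=2))
E
```

```text
time: 5.0
eef_pos: [0.5228, 0.2442, 0.2549]
tcp_rot: [0.801, 0.599, 0.002, 0.001]
contact_force: [0.0, -0.1, -1.4]
opening: 0.097
d [-41.68  11.72   0.43] twist -0.317 t 5.0 tcp [0.5228 0.2442 0.2549] F [ 0.  -0.1 -1.4] op 0.097
```

View pics/lift.png

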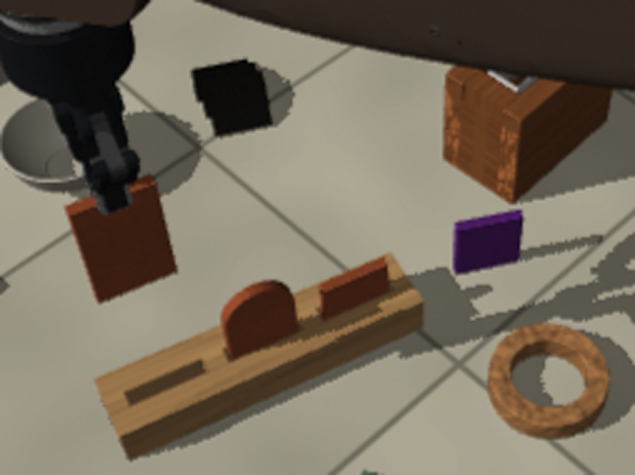

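The tile is held upright and out of its pocket at (175,380); the arched and short tiles still stand at (262,320) and (353,290). Next: tile tilt in the grip, and keeper fits per camera.

```bash
python3 - <<'E'
from h import *
s=status.get_state();p=s["eef_pos"];M=R.from_quat(s["tcp_rot"]).as_matrix()
px=(np.array([(67,208),(152,178),(176,271),(100,301)])+.5)/2.5-.5+[90,100]
# tool-frame face: x along tile width, y thickness, z down. unknown: x off, z of top edge, roll about y
y=-.005
def f(v):
    c,q=np.cos(v[2]),np.sin(v[2])
    # tile +y direction in tool x?
    sg=np.sign(M[1,0]); L=np.array([[sg*.03,-.05],[-sg*.03,-.05],[-sg*.03,.05],[sg*.03,.05]])
    X=v[0]+c*L[:,0]+q*L[:,1];Z=v[1]-q*L[:,0]+c*L[:,1]
    P=p+np.c_[X,0*X+y*np.sign(M[0,1]),Z]@M.T
    return (proj("side",P)-px).ravel()
r=least_squares(f,[0,.03,0]);print("xoff,zc,roll",r.x.round(4),r.fun.round(1), "toolx",M[:,0].round(2))
un=lambda x,sc,ox,oy,fx,fy:(np.array(x,float)-[fx,fy]+.5)/sc-.5+[ox,oy]
B=lambda x:un(x,10/3,255,95,500,0);D=lambda x:un(x,3,290,165,500,300)
k=[("top",box(.0175,.045,.115),D([(577,361),(735,361),(735,428),(577,428)])),
("top",box(.045,.075,.115),D([(535,326),(772,328),(780,466),(533,466)])),
("side",box(.045,.075,.115),B([(543,112),(683,10),(778,67),(641,180)])),
("side",box(.0175,.045,.115),B([(598,106),(683,44),(727,71),(641,138)]))]
for i in ([0],[1],[2],[3],[0,1],[2,3]):print(i,*fit([k[j] for j in i],[.517,-.189,.03]))
E
```

```text
xoff,zc,roll [ 0.0003  0.0251 -0.0004] [-0.3  1.1  1.  -0.3  0.4 -0.9 -1.1  0.1] toolx [0.28 0.96 0.  ]
[0] [ 0.51841278 -0.18980939  0.04533903] [ 1.5  1.6 -2.4  2.4 -1.4 -1.3  2.  -2. ]
[1] [ 0.51799634 -0.18914513  0.04709389] [-1.3 -1.   0.1 -0.5  0.7  1.4  0.1  0.3]
[2] [ 0.51558836 -0.18709865  0.0212841 ] [-0.9  0.3 -0.2 -0.6  1.3  0.   0.1  0. ]
[3] [ 0.51590177 -0.18756424  0.01833367] [ 0.6  1.1  0.7  0.5 -0.8 -0.5 -0.6 -0.8]
[0, 1] [ 0.51807639 -0.18925094  0.04708138] [ 1.2  1.8 -2.8  2.5 -1.7 -1.1  1.7 -1.8 -1.2 -1.1  0.1 -0.6  0.7  1.4
  0.2  0.2]
[2, 3] [ 0.51569753 -0.18726689  0.02096057] [-0.9  0.2 -0.2 -0.7  1.3 -0.   0.1 -0.   0.6  1.3  0.7  0.5 -0.8 -0.5
 -0.5 -0.7]
```

```bash
python3 -m inch '[[-1,[-4,1.2,0],0],[-1,[-8,2.3,0],-0.1],[-1,[-12,3.4,0],-0.2],[-1,[-16,4.5,0],-0.3],[-1,[-20,5.7,0],-0.32],[-1,[-24,6.8,0],-0.32],[-1,[-28,7.9,0],-0.32],[-1,[-32,9,0],-0.32],[-1,[-36,10.2,0],-0.32],[-1,[-39,11,0.5],-0.32],[-1,[-41.2,11.6,1.5],-0.32],[-1,[-41.7,11.7,2],-0.32],[-1,[-41.7,11.7,2],-0.32],[-1,[-41.7,11.7,2],-0.32],[-1,[-41.7,11.7,2],-0.32]]'
python3 - <<'E'
from h import *
go([.517,-.1885,.20],.03)
a=cams.read_camera("side")[20:200,220:400];b=cams.read_camera("top")[120:260,250:430]
cv2.imwrite("pics/hover.png",np.hstack([cv2.resize(a,(400,400),interpolation=2),cv2.copyMakeBorder(cv2.resize(b,(400,311),interpolation=2),0,89,0,0,0)]))
E
```

```text
time: 6.55
eef_pos: [0.5162, -0.1879, 0.232]
tcp_rot: [0.695, 0.719, 0.0, -0.0]
contact_force: [-0.6, -0.5, -1.9]
opening: 0.097
d [-0.06  0.08  3.2 ] twist 0.004 t 6.55 tcp [ 0.5162 -0.1879  0.232 ] F [-0.6 -0.5 -1.9] op 0.097
```

View pics/hover.png

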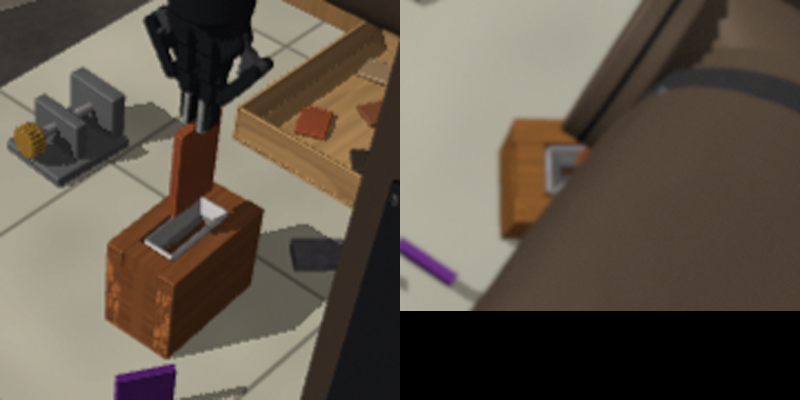

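The tile hangs over the slot, with its lower edge near (172,215) in the left crop and the mouth at (185,228). I'll lower it slowly and watch the force.

```bash
python3 -m inch '[[-1,[-0.1,0.1,1.5],0],[-1,[-0.1,0.1,3],0],[-1,[-0.1,0.1,3.5],0],[-1,[-0.1,0.1,4],0],[-1,[-0.1,0.1,4.5],0],[-1,[-0.1,0.1,4.5],0],[-1,[-0.1,0.1,4.5],0]]'
python3 -m inch '[[-1,[0,0,0.3],0],[-1,[0,0,0.6],0],[-1,[0,0,0.6],0]]'
python3 -m inch '[[-1,[0,0,0.3],0],[-1,[0,0,0.6],0],[-1,[0,0,0.6],0]]'
```

```text
time: 7.35
eef_pos: [0.5173, -0.1902, 0.1871]
tcp_rot: [0.695, 0.719, 0.0, 0.0]
contact_force: [0.0, -0.0, -1.6]
opening: 0.1
time: 7.65
eef_pos: [0.5168, -0.1899, 0.1804]
tcp_rot: [0.695, 0.719, -0.0, -0.0]
contact_force: [-0.4, 0.1, -2.6]
opening: 0.097
time: 7.95
eef_pos: [0.5168, -0.1899, 0.1742]
tcp_rot: [0.695, 0.719, -0.0, -0.001]
contact_force: [0.3, 0.9, -1.2]
opening: 0.1
```

```bash
python3 -m inch '[[-1,[0,0,0.4],0],[-1,[0,0,0.8],0],[-1,[0,0,0.8],0]]'
python3 -m inch '[[-1,[0,0,0.4],0],[-1,[0,0,0.8],0],[-1,[0,0,0.8],0]]'
python3 -m inch '[[-1,[0,0,0.3],0],[-1,[0,0,0.6],0],[-1,[0,0,0.6],0]]'
```

```text
time: 8.25
eef_pos: [0.5166, -0.1898, 0.166]
tcp_rot: [0.695, 0.719, -0.0, -0.001]
contact_force: [0.8, 1.2, -1.3]
opening: 0.097
time: 8.55
eef_pos: [0.5166, -0.1898, 0.158]
tcp_rot: [0.695, 0.719, -0.0, -0.001]
contact_force: [0.3, -0.0, -1.2]
opening: 0.094
time: 8.85
eef_pos: [0.5168, -0.1899, 0.1523]
tcp_rot: [0.695, 0.719, -0.0, -0.001]
contact_force: [0.0, 0.0, -2.2]
opening: 0.097
```

```bash
for i in 1; do python3 -m inch '[[-1,[0,0,0.2],0],[-1,[0,0,0.4],0],[-1,[0,0,0.4],0]]'; python3 -m inch '[[-1,[0,0,0.2],0],[-1,[0,0,0.3],0],[-1,[0,0,0.3],0]]';python3 -m inch '[[-1,[0,0,0.2],0],[-1,[0,0,0.2],0]]'; done | grep -E "pos|force"
```

```text
eef_pos: [0.5169, -0.19, 0.1486]
contact_force: [-1.4, -1.0, -2.1]
eef_pos: [0.517, -0.19, 0.1457]
contact_force: [0.6, 0.5, -1.2]
eef_pos: [0.5175, -0.1903, 0.1444]
contact_force: [0.1, 0.5, 0.1]
```

```bash
(python3 -m inch '[[-1,[0,0,0.1],0],[-1,[0,0,0.2],0],[-1,[0,0,0.2],0]]'; python3 -m inch '[[-1,[0,0,0.1],0],[-1,[0,0,0.2],0],[-1,[0,0,0.2],0]]') | grep -E "pos|force|open"
```

```text
eef_pos: [0.5178, -0.1904, 0.143]
contact_force: [-0.7, -0.3, 6.2]
opening: 0.103
eef_pos: [0.5176, -0.1903, 0.1406]
contact_force: [-0.7, -0.1, 4.5]
opening: 0.098
```

The tile is on the braked floor: force rose at z≈0.144, as expected, with about 53 mm of it in the slot. Release, rise, shut.

```bash
python3 -m inch '[[0,[0,0,0],0],[0,[0,0,0],0],[0,[0,0,0],0],[0,[0,0,-1],0],[0,[0,0,-3],0],[0,[0,0,-6],0],[0,[0,0,-6],0],[-1,[0,0,-6],0],[-1,[0,0,-6],0],[-1,[0,0,-6],0],[-1,[0,0,-6],0],[-1,[0,0,-6],0],[-1,[0,0,-6],0]]'
python3 - <<'E'
from h import *
go([.517,-.19,.18],.03)
a=cams.read_camera("side")[20:200,220:400]
cv2.imwrite("pics/rel.png",cv2.resize(a,(540,540),interpolation=2))
E
```

```text
time: 11.55
eef_pos: [0.517, -0.19, 0.1995]
tcp_rot: [0.695, 0.719, -0.0, -0.0]
contact_force: [-0.3, -0.1, -0.2]
opening: -0.001
d [-0.    0.    1.95] twist 0.003 t 11.55 tcp [ 0.517  -0.19    0.1995] F [-0.3 -0.1 -0.2] op -0.001
```

View pics/rel.png

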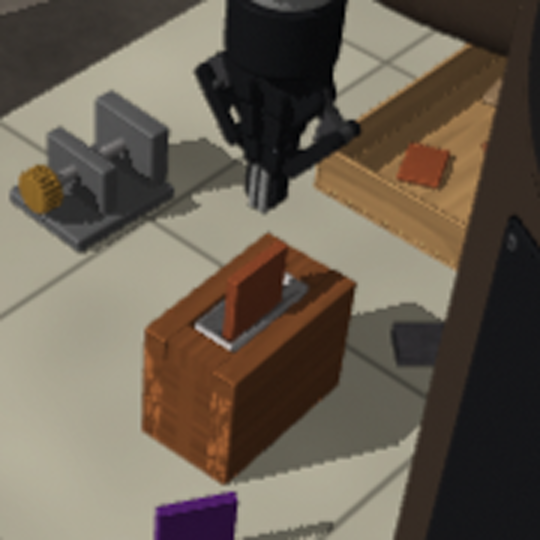

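The tile stands upright in the slot, top edge from (230,275) to (285,240). The shut fingers are directly above it. Pushing down in stages.

```bash
(python3 -m inch '[[-1,[0,0,1],0],[-1,[0,0,1.8],0],[-1,[0,0,2.1],0],[-1,[0,0,2.4],0],[-1,[0,0,2.4],0]]'; python3 -m inch '[[-1,[0,0,0.2],0],[-1,[0,0,0.4],0],[-1,[0,0,0.6],0],[-1,[0,0,0.8],0],[-1,[0,0,1.0],0],[-1,[0,0,1.0],0]]') | grep -E "pos|force|open"
```

```text
eef_pos: [0.5168, -0.1899, 0.1752]
contact_force: [-0.0, 1.1, -0.5]
opening: -0.001
eef_pos: [0.5169, -0.1899, 0.1655]
contact_force: [-0.3, 0.1, -0.6]
opening: -0.001
```

```bash
python3 - <<'E'
from h import *
a=cams.read_camera("side")[60:160,255:355]
cv2.imwrite("pics/p1.png",cv2.resize(a,(600,600),interpolation=2))
E
```

```text
(no output)
```

View pics/p1.png

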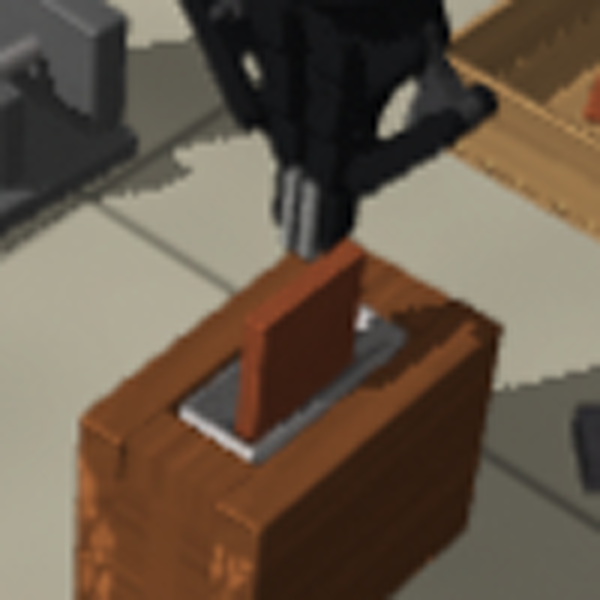

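Shut fingertips end at (305,255), still some 10-15 mm above the tile's top centre (303,288), so no contact yet. I'll continue by force.

```bash
(python3 -m inch '[[-1,[0,0,0.2],0],[-1,[0,0,0.4],0],[-1,[0,0,0.5],0]]'; python3 -m inch '[[-1,[0,0,0.2],0],[-1,[0,0,0.4],0],[-1,[0,0,0.5],0]]'; python3 -m inch '[[-1,[0,0,0.2],0],[-1,[0,0,0.4],0],[-1,[0,0,0.5],0]]') | grep -E "pos|force"
```

```text
eef_pos: [0.517, -0.19, 0.1606]
contact_force: [1.0, 0.2, -0.1]
eef_pos: [0.517, -0.19, 0.1556]
contact_force: [-0.7, 0.4, 0.5]
eef_pos: [0.517, -0.19, 0.1506]
contact_force: [-0.4, 0.6, -0.7]
```

```bash
python3 - <<'E'
from h import *
a=cams.read_camera("side")[60:160,255:355]
s=status.get_state();M=R.from_quat(s["tcp_rot"]).as_matrix()
for z in(0,.019):print(z,((proj("side",s["eef_pos"]+M@[0,0,z])[0]-[255,60])*6).round())
for z in(.115,.14,.16):print("tile centre at",z,((proj("side",[.517,-.19,z])[0]-[255,60])*6).round())
cv2.imwrite("pics/p2.png",cv2.resize(a,(600,600),interpolation=2))
E
```

```text
0 [301. 294.]
0.019 [297. 332.]
tile centre at 0.115 [293. 364.]
tile centre at 0.14 [299. 315.]
tile centre at 0.16 [303. 274.]
```

View pics/p2.png

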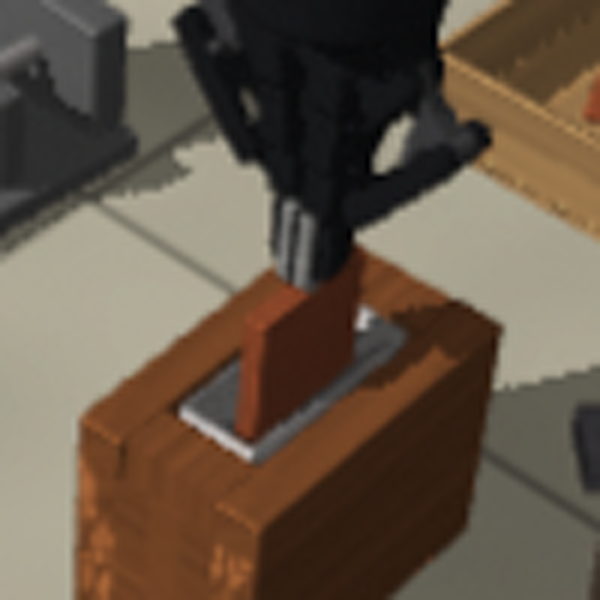

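Tips at (300,288) now meet the tile top. In practice the shut tips end near the TCP, not 19 mm ahead of it as stated, so I'm trusting the force. I'll keep going down in small steps.

```bash
(python3 -m inch '[[-1,[0,0,0.15],0],[-1,[0,0,0.3],0],[-1,[0,0,0.4],0]]'; python3 -m inch '[[-1,[0,0,0.15],0],[-1,[0,0,0.3],0],[-1,[0,0,0.4],0]]'; python3 -m inch '[[-1,[0,0,0.15],0],[-1,[0,0,0.3],0],[-1,[0,0,0.4],0]]') | grep -E "pos|force"
```

```text
eef_pos: [0.5171, -0.1901, 0.1468]
contact_force: [0.0, 0.5, 0.5]
eef_pos: [0.5179, -0.1903, 0.1441]
contact_force: [0.2, 0.9, 4.0]
eef_pos: [0.5177, -0.1903, 0.1398]
contact_force: [0.3, 0.5, 5.0]
```

Contact at 4–5 N; the floor is sliding. Continuing to the hard stop.

```bash
(python3 -m inch '[[-1,[0,0,0.2],0],[-1,[0,0,0.4],0],[-1,[0,0,0.6],0],[-1,[0,0,0.8],0]]'; python3 -m inch '[[-1,[0,0,0.2],0],[-1,[0,0,0.4],0],[-1,[0,0,0.6],0],[-1,[0,0,0.8],0]]'; python3 -m inch '[[-1,[0,0,0.15],0],[-1,[0,0,0.3],0],[-1,[0,0,0.4],0]]' ) | grep -E "pos|force"
```

```text
eef_pos: [0.5176, -0.1903, 0.1316]
contact_force: [-0.2, 0.8, 5.0]
eef_pos: [0.5176, -0.1902, 0.1235]
contact_force: [-0.4, 0.7, 6.1]
eef_pos: [0.5174, -0.1902, 0.1192]
contact_force: [-0.2, 0.9, 4.8]
```

```bash
(python3 -m inch '[[-1,[0,0,0.15],0],[-1,[0,0,0.3],0],[-1,[0,0,0.4],0]]'; python3 -m inch '[[-1,[0,0,0.15],0],[-1,[0,0,0.3],0],[-1,[0,0,0.4],0]]'; python3 -m inch '[[-1,[0,0,0.1],0],[-1,[0,0,0.2],0],[-1,[0,0,0.2],0]]'  ) | grep -E "pos|force"
```

```text
eef_pos: [0.5173, -0.1902, 0.1151]
contact_force: [-0.9, -0.0, 5.8]
eef_pos: [0.5173, -0.1902, 0.111]
contact_force: [-0.3, 0.2, 5.5]
eef_pos: [0.5171, -0.1901, 0.1088]
contact_force: [-0.2, -0.0, 5.3]
```

```bash
(python3 -m inch '[[-1,[0,0,0.1],0],[-1,[0,0,0.2],0],[-1,[0,0,0.2],0]]'; python3 -m inch '[[-1,[0,0,0.1],0],[-1,[0,0,0.2],0],[-1,[0,0,0.2],0]]'; python3 -m inch '[[-1,[0,0,0.1],0],[-1,[0,0,0.2],0],[-1,[0,0,0.2],0]]' ) | grep -E "pos|force"
```

```text
eef_pos: [0.5171, -0.1901, 0.1068]
contact_force: [0.8, -0.5, 4.3]
eef_pos: [0.5176, -0.1902, 0.1056]
contact_force: [-0.9, 1.1, 6.2]
eef_pos: [0.5189, -0.1906, 0.1056]
contact_force: [-0.5, 1.8, 13.2]
```

The position has stopped and force is climbing: hard stop. One more small push to confirm, then back off and look.

```bash
(python3 -m inch '[[-1,[0,0,0.1],0],[-1,[0,0,0.2],0],[-1,[0,0,0.2],0]]';python3 -m inch '[[-1,[0,0,-0.5],0],[-1,[0,0,-2],0],[-1,[0,0,-5],0],[-1,[0,0,-10],0],[-1,[0,0,-14],0],[-1,[0,0,-14],0],[-1,[0,0,-14],0],[-1,[0,0,-14],0],[-1,[0,0,-14],0]]') | grep -E "time|pos|force"
python3 - <<'E'
from h import *
a=cams.read_camera("side")
cv2.imwrite("pics/end.png",np.hstack([cv2.resize(a[80:170,250:350],(440,396),interpolation=2),cv2.resize(a[180:290,120:220],(360,396),interpolation=2)]))
E
```

```text
time: 17.8
eef_pos: [0.5202, -0.191, 0.1055]
contact_force: [-0.4, 2.7, 18.5]
time: 18.7
eef_pos: [0.516, -0.1895, 0.2384]
contact_force: [-0.7, 0.5, 0.4]
```

View pics/end.png

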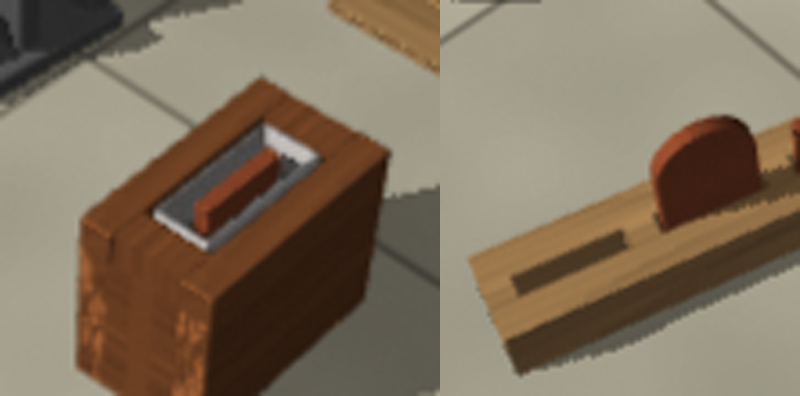

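The tile is home: its top edge, from (195,210) to (277,155), is about level with the keeper rim. The arched tile still stands at (705,170), the edge of the short tile shows at (797,140), and the arm is clear.

```bash
python3 -c "
from plant import ctrl
print(ctrl.sign_off())"
```

```text
the job is handed in; nothing more can be done
None
```

The tall tile is home in the keeper, and I handed the job in at about 18.8 s. I gripped it in the rack's end pocket and held it until it rested on the braked floor, about 53 mm into the slot. I then let go and pushed it down with shut fingers.

**Last checks:**
- **Hard stop:** the floor slid at about 5–6 N, then the tool stopped at z ≈ 0.1055 m while the force rose to 18.5 N. That was the highest force I read between moves.
- **Final picture:** the tile's top is about level with the rim and the arm is clear of it. The arched tile is still standing. Only the edge of the short tile showed in that crop; it was last fully seen standing just after the tall tile was lifted.

**What disagreed:**
- **Fingertips:** when shut, they met the tile about 12 mm farther down than the stated 19 mm lead would give (a difference of about 31 mm). I judged contact by force and pictures instead.
- **Grip height:** the camera estimate of where the tile sat in the grip was about 8 mm off. Contact with the keeper floor matched the height worked out from the rack.
- **Keeper position:** the two cameras differed by 2–3 mm and about 0.03 rad. The tile went in without any notable side force.

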